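Set and lock the roller-gap knob of a bench dough sheeter

TASK

Set the dough sheeter for the next batch: turn its black roller-gap knob until the pointer is at the orange magnet, then ease the knob straight up until it locks fully out, with the green band showing, and let go. The lock notch lies somewhere under the breadth of the magnet, so feel for it with a light upward pull while turning slowly, and never heave on the knob while it is blocked. Leave the pan, the scraper and the bowl where they are.

Things in the scene. Friction and masses are not known exactly. Their poses are not given: they have to be found in the camera images.
- knob_grip (a point): Middle of the grip of the black roller-gap knob, on its vertical axis. Round fluted grip 44 mm across, 33 mm high (16.5 mm above and below this point): can be taken at any yaw. Just under it a skirt, 76 mm across, 6 mm thick, upper face 16.5 mm below this point, turns and lifts with it: keep fingertips above it. Turning takes 0.12 N m. Boss under the skirt: 74 mm across.
- pointer (a point): Point on the line of the knob's white pointer, 56 mm out from the axis, 19.5 mm below the middle of the grip; turns with the knob and shows where it points. (The white nose itself ends 45 mm out.) At the start the pointer stands clockwise, seen from above, of all three magnets, 30 to 165 degrees from the orange one: turn anticlockwise. The other way there is an end stop.
- orange_mark (a point): Top centre of the orange magnet, a disc 28 mm across, 5 mm high, stuck by hand on the dial plate 56 mm from the knob's axis, lower than the skirt. The lock notch of this setting lies within 14 degrees of its centre either way, seen from the axis; notches are 45 degrees apart. The knob's end stop lies 20 degrees past the last magnet.
- blue_mark (a point): Top centre of the blue magnet, as the orange one: another product's setting, about 45 or 90 degrees away from it. Not to be used.
- green_mark (a point): Top centre of the green magnet, likewise another product's setting. Not to be used.
- knob (a joint): How far the knob stands out (up) of its boss, m: 0 in and free to turn, 0.010 fully out. Takes about 4 N to lift (friction 3 N), stays where left, no spring of its own. At 0.0015 its pin meets the lock ring: not under a notch, it is blocked from there to 0.0055; under a notch it comes out to 0.010, cannot turn (1.4 degrees of play) and a green band shows under the skirt.
- lock_ring: Notched ring hidden in the boss; origin on the axis at table height plus its lift. A blocked pin lifts it against 1 N plus 2.5 N per mm, up to 4 mm (11 N), then a solid stop. When a notch comes over the pin it snaps down, the hand's upward load falls to 4 N or less, and the knob can be drawn out. More than 20 N between pin and ring, pulling or twisting, bruises it.
- pan: Loose empty metal pan, 184 x 193 mm and 100 mm high, origin at the centre of its underside. To be left alone.
- scraper: Loose bench scraper lying flat, steel blade and wooden back, 125 x 152 mm, 20 mm high, origin near the middle of its underside. To be left alone.
- bowl: Loose white bowl, 150 mm across and 60 mm high, origin at the centre of its underside. To be left alone.
- sheeter: The machine, fixed: white gear housing 190 x 155 mm, flat top 195 mm above the table, with dial plate (144 mm across, 4 mm) and knob; origin on the table under the knob's axis, front to its -x. No part of the machine stands higher than the skirt. Rollers and feed chute lie on its +y side from y = 77 to 370 mm, 220 mm high at most.

How it is judged:
By the outcome, as a careful person would: the job done as asked, in the order asked, and still so for the second after the job is handed in, with the robot touching nothing.
It also fails if it takes over 72 s, if anything falls off the work surface, if the arm or the gripper's body presses on something with over 40 N, if the wrist force passes 120 N, or if a joint passes its speed limit or range.

ROBOT

A 6-joint arm with a two-finger parallel gripper is mounted at the origin on the work surface. World frame = base frame: x ahead of the robot, y to its left, z up, the work surface at z = 0. Lengths are in m, angles in rad, forces in N, time in s.
With the tool pointing down it reaches from about 0.375 to 0.9 m from the base axis. Payload 3.1 kg.
Tool frame: the origin (TCP) lies at the very end of the fingers, on their centre line; the grasp point (between the pads) lies 19 mm behind it (robot.hold_point_z is the z of the grasp point in the tool frame, in m); z points along the fingers, y is the direction in which the jaws open and shut (so a half turn about z gives the same grasp; the last joint's range is limited). The gripper opens to 87 mm and grips with 3 to 60 N. Pads are 19 mm wide; open, the fingers measure 117 mm over their backs; the gripper's body (75 mm by 190 mm) begins 51 mm behind the grasp point.
Start: joints at [1.167, 0.527, 1.433, -0, 1.181, -0.178], TCP at [0.139, 0.609, 0.223] pointing down, gripper open.
Joint ranges: [-3.08, 3.08], [-0.75, 2.2], [0.22, 2.44], [-1.43, 4.57], [0, 2.65], [-2.85, 2.85]. Speed limits (rad/s): [2.79, 2.79, 3.14, 3.14, 3.14, 3.14].

INTERFACE

Orientations are given as a unit quaternion [x, y, z, w].
In Python, from rig import robot, viewer, spotter gives the robot as it stands.
- The arm moves only by the shell command python3 -m crank 'ROWS' [FORCE]. ROWS is text: rows parted by semicolons, each of 7 numbers parted by spaces: the turn, a rotation vector about the tool's x, y, z in units of 5 degrees (1.0 is 5 degrees), then the shift along the tool's x, y, z in units of 40 mm (1.0 is 40 mm), then the gripper's target within -1 to 1 (shut at 1, half-way at 0, fully open at -1). A call has 1 to 5 rows; each row shifts and turns the pose as measured when the row begins, along the tool's axes as they then stand; what a row does not reach is not made up. A row lasts 1/8 s, in which the tool goes at most 62.5 mm and 10.7 degrees, less where a joint would pass 70% of its speed; a pose out of reach is approached as far as the arm can. A call is refused whole if a number of a shift passes 1 or a number of a turn 1, either way. A call with a gripper value outside its range is refused whole. The fingers move at their own pace and stop on an object; FORCE is the grip in N (left out, the last holds). Time passes only in rows, so rows that do not move let the fingers close. It gives the time, the measured TCP pose, the force and the opening at its end, in the units of the state.
- robot.get_obs(): the state, without advancing time (a new reading comes with each control period).
- viewer.camera(name): name is "scene" or "top" or "wrist"; returns a dict with "img" (400x640x3 uint8, red, green, blue), "camera_matrix" (3x3 intrinsics, pixels), "distortion" ([k1, k2, p1, p2, k3] as OpenCV has them; the pictures are not rectified), "xyz" and "attitude" of the camera in the world. Camera axes: x right, y down, z forward; pixel columns grow to the right and rows downward; lengths in m; the calibration is good to about 2 mm. A picture is of the moment at which its call begins. There is no depth.
- robot.hand_in(): hands the job in, once; it reports no verdict.
Trained networks look in a picture, given as the dict that the camera call returned (one of the last four; its "shot" number tells which), for a name from the list of things; names that differ only in an ending like _2 or _b are one class to them, and where a whole thing is asked for, a point or a joint stands for the part that bears it (a point fixed in the world has none). Each returns a list of dicts, best first, with "score" (0 to 1); they miss things now and then, are a little off and sometimes report something else, mostly with a low value. They report only what shows in the picture. A call takes as long as a camera call.
- spotter.boxes_of(name, picture): "at" ([x, y, z] in m, in the coordinates of the camera as it stood for that picture, good to about 4 mm: the middle of the surface that is visible of it).
The state is a dict: "time": time; "q": joint angles; "joint_velocities": joint speeds; "joint_torque": joint torques, N m; "position": TCP position; "tool_rot": TCP orientation; "ft_force": force on the tool from outside, world axes, zero at the start; "moment": the same for the moment, N m; "grip_width": finger opening in m.
Only numpy, scipy, OpenCV 4.12 (cv2) and the standard library are available. Lean on these libraries where they do the work, as an engineer would, in place of code of your own. Each camera call takes 0.05 s, during which the arm holds its last target.

## Working session

There is one attempt and no reset: what is moved stays moved. The work goes in short steps, Python scripts to look and compute and a shell command to move; the robot and the scene stay as the last step left them, time stands still between calls to the robot, and variables do not carry over. Pictures are saved under pics/ and viewed, and the job is handed in when it is done.

```bash
ls; mkdir -p pics; cat > h.py <<'E'
import numpy as np,cv2
from scipy.spatial.transform import Rotation as R
from rig import robot,viewer,spotter
def shot(n,f=None):
    p=viewer.camera(n)
    if f: cv2.imwrite('pics/'+f,p['img'][:,:,::-1])
    return p
def Rc(p):
    a=np.array(p['attitude']); return R.from_quat(a).as_matrix() if a.size==4 else a.reshape(3,3)
def w(p,c): return np.array(p['xyz'])+Rc(p)@np.array(c)
def find(n,p,k=2):
    return [(round(d['score'],2),np.round(w(p,d['at']),4)) for d in spotter.boxes_of(n,p)[:k]]
def ray(p,u,v,z):
    q=cv2.undistortPoints(np.array([[[u,v]]],float),np.array(p['camera_matrix']),np.array(p['distortion'])).ravel()
    d=Rc(p)@np.array([q[0],q[1],1]); o=np.array(p['xyz']); return o+d*(z-o[2])/d[2]
def pix(p,X):
    M=Rc(p); r=M.T; t=-r@np.array(p['xyz'])
    return cv2.projectPoints(np.array(X,float).reshape(-1,3),cv2.Rodrigues(r)[0],t,np.array(p['camera_matrix']),np.array(p['distortion']))[0].reshape(-1,2)
def st():
    o=robot.get_obs(); print('t',o['time'],'p',np.round(o['position'],4),'q',np.round(o['q'],3),'F',np.round(o['ft_force'],1),'M',np.round(o['moment'],2),'w',round(float(o['grip_width']),4)); print(np.round(R.from_quat(o['tool_rot']).as_matrix(),3).tolist())
    return o
E
python3 - <<'E'
from h import *
st()
for c in ['scene','top','wrist']:
    p=shot(c,c+'0.png'); print(c,p['xyz'],p['attitude'])
    for n in ['knob_grip','pointer','orange_mark','blue_mark','green_mark','pan','scraper','bowl','sheeter']:
        print(n,find(n,p))
E
```

```text
pics
t 0.0 p [0.139  0.6086 0.2216] q [ 1.167  0.528  1.434  0.     1.181 -0.179] F [ 0.4  0.6 -0. ] M [0.04 0.   0.03] w 0.087
[[-0.975, 0.223, -0.001], [0.223, 0.975, -0.002], [0.0, -0.002, -1.0]]
scene [ 0.73653243 -0.43887827  0.66985599] [ 0.88262396  0.33489174 -0.12107088 -0.30686205]
knob_grip []
pointer [(0.58, array([0.5871, 0.0591, 0.2433])), (0.52, array([0.5639, 0.0211, 0.2064]))]
orange_mark [(0.67, array([0.5651, 0.0242, 0.2042]))]
blue_mark []
green_mark [(0.49, array([0.5348, 0.0523, 0.2057]))]
pan [(0.57, array([ 0.5659, -0.3271,  0.0022])), (0.26, array([0.5896, 0.0577, 0.2392]))]
scraper [(0.87, array([ 0.4079, -0.3712,  0.0133]))]
bowl [(0.9, array([ 0.2941, -0.2144,  0.0316]))]
sheeter [(0.7, array([0.5752, 0.0627, 0.1776])), (0.56, array([0.563 , 0.0248, 0.2064]))]
top [ 0.39908915 -0.12467399  0.88035018] [ 0.70955761 -0.7029697   0.0308728  -0.03752961]
knob_grip [(0.9, array([0.5808, 0.0685, 0.2299]))]
pointer [(0.69, array([0.5786, 0.0667, 0.228 ])), (0.65, array([0.5583, 0.0209, 0.2013]))]
orange_mark []
blue_mark [(0.63, array([0.5332, 0.1011, 0.2046])), (0.56, array([0.5552, 0.02  , 0.2039]))]
green_mark [(0.68, array([0.5307, 0.0555, 0.2049]))]
pan [(0.93, array([ 0.6118, -0.3627,  0.0147]))]
scraper [(0.64, array([0.5358, 0.0991, 0.2016])), (0.63, array([ 0.4014, -0.3613,  0.0058]))]
bowl [(0.87, array([ 0.305 , -0.2263,  0.0272]))]
sheeter [(0.66, array([0.5259, 0.229 , 0.1741]))]
wrist [0.07328391 0.62291405 0.38529617] [0.77561014 0.61861498 0.0777178  0.09851067]
knob_grip []
pointer []
orange_mark []
blue_mark []
green_mark []
pan []
scraper []
bowl []
sheeter []
```

View pics/scene0.png

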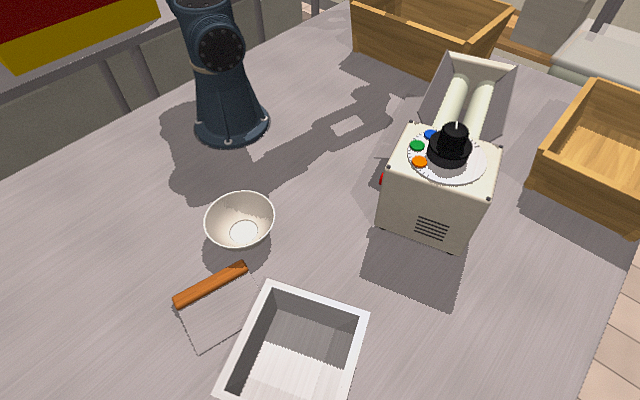

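View pics/top0.png

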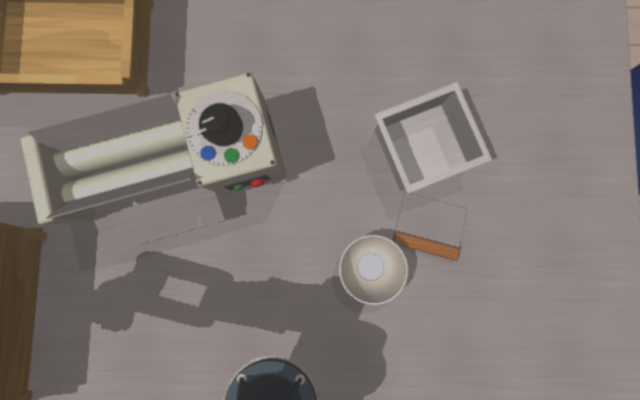

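The orange magnet is at about (250,142), green at (232,156), blue at (208,153) and the knob at (221,124). The white pointer goes off to the left. I'll zoom in.

```bash
python3 - <<'E'
from h import *
p=shot('top'); a=p['img'][60:200,160:300,::-1]; 
s=shot('scene'); b=s['img'][100:200,370:510,::-1]
cv2.imwrite('pics/z1.png',cv2.resize(a,None,fx=4,fy=4,interpolation=cv2.INTER_CUBIC));cv2.imwrite('pics/z2.png',cv2.resize(b,None,fx=5,fy=5,interpolation=cv2.INTER_CUBIC))
def cents(p,roi):
    hsv=cv2.cvtColor(p['img'],cv2.COLOR_RGB2HSV); out={}
    for n,lo,hi in [('o',8,18),('g',55,85),('b',105,125)]:
        m=cv2.inRange(hsv,(lo,130,60),(hi,255,255)); k=np.zeros_like(m); x0,y0,x1,y1=roi; k[y0:y1,x0:x1]=m[y0:y1,x0:x1]
        N,l,S,C=cv2.connectedComponentsWithStats(k); i=1+np.argmax(S[1:,4]); out[n]=(C[i],S[i])
        print(n,C[i],S[i],ray(p,*C[i],0.203))
    return out
cents(p,(190,100,270,180)); cents(s,(400,120,500,190))
E
```

```text
o [249.50649351 141.21428571] [243 135  14  14 154] [0.55899212 0.02270456 0.203     ]
g [230.91509434 155.06603774] [225 150  12  11 106] [0.53254584 0.05644237 0.203     ]
b [207.1640625 152.5546875] [201 147  13  12 128] [0.5368678  0.10064279 0.203     ]
o [418.96527778 161.27777778] [412 156  15  12 144] [0.56026461 0.02196035 0.203     ]
g [416.71186441 145.06779661] [410 140  15  11 118] [0.53424917 0.05574476 0.203     ]
b [429.07042254 133.26760563] [424 130  13   9  71] [0.5342418  0.09996718 0.203     ]
```

View pics/z1.png

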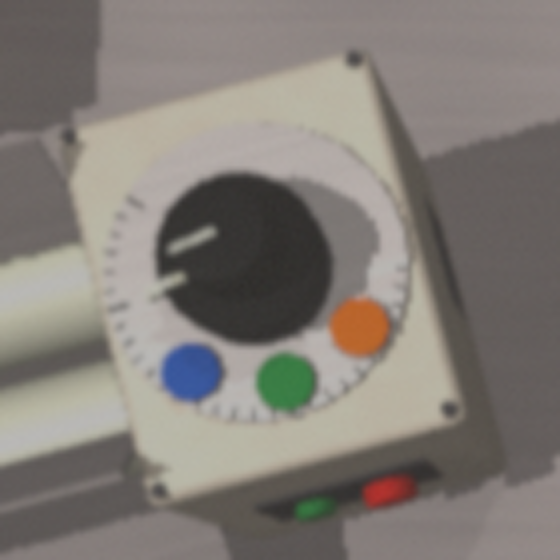

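View pics/z2.png

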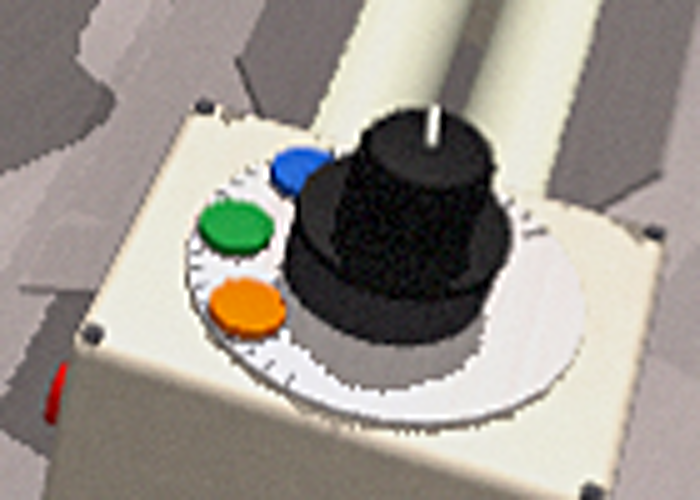

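```bash
python3 - <<'E'
from h import *
from scipy.optimize import least_squares
mag=np.array([[.5596,.0223],[.5334,.0561],[.5356,.1003]])
r=least_squares(lambda c:np.hypot(*(mag-c).T)-.056,[.585,.07]); c=r.x
ang=np.degrees(np.arctan2(*(mag-c).T[::-1])); print('axis',c,r.fun,'ang',ang,np.diff(ang))
p=shot('top'); s=shot('scene')
f1=lambda u,v:(160+(u-1.5)/4,60+(v-1.5)/4); f2=lambda u,v:(370+(u-2)/5,100+(v-2)/5)
for z in [.24,.25,.26,.27]:
    L=np.array([ray(p,*f1(168,248),z),ray(p,*f1(215,232),z)])[:,:2]; S=np.array([ray(s,*f2(433,145),z),ray(s,*f2(435,105),z)])[:,:2]
    print(z,'top line',L.round(4).tolist(),'scene line',S.round(4).tolist(),'ang',[np.degrees(np.arctan2(*(x-y)[::-1])) for x,y in((L[0],L[1]),(S[1],S[0]))])
for z in [.215,.222,.23]:
    x=ray(p,*f1(150,299),z)[:2]-c; print('nose',z,np.hypot(*x),np.degrees(np.arctan2(x[1],x[0])))
# overlay model
for z0 in [.236,.241,.246]:
  t=np.linspace(0,2*np.pi,60)
  for P,f,o,k,nm in((p,4,(160,60),4,'t'),(s,5,(370,100),5,'s')):
    im=cv2.resize(P['img'][o[1]:o[1]+(140 if nm=='t' else 100),o[0]:o[0]+140,::-1],None,fx=k,fy=k,interpolation=cv2.INTER_CUBIC)
    for rr,z,col in((.022,z0+.0165,(0,255,255)),(.038,z0-.0165,(0,0,255)),(.072,.199,(255,0,255))):
        q=pix(P,np.c_[c[0]+rr*np.cos(t),c[1]+rr*np.sin(t),t*0+z]); cv2.polylines(im,[np.int32((q-o)*k+k/2)],True,col,1)
    cv2.imwrite(f'pics/ov_{nm}_{int(z0*1000)}.png',im)
import glob
cv2.imwrite('pics/ovs.png',cv2.resize(np.vstack([np.hstack([cv2.imread(f'pics/ov_s_{k}.png')for k in(236,241)]),np.hstack([cv2.imread(f'pics/ov_s_246.png'),cv2.resize(cv2.imread('pics/ov_t_241.png'),(500,500)),np.zeros((500,200,3),np.uint8)])]),(800,571)))
E
```

```text
axis [0.58548861 0.07297654] [ 0.00090634 -0.00124563  0.00088097] ang [-117.06066552 -162.04784775  151.29094528] [-44.98718223 313.33879303]
0.24 top line [[0.5847, 0.1003], [0.5921, 0.0798]] scene line [[0.5803, 0.1005], [0.57, 0.1212]] ang [np.float64(109.9437835685353), np.float64(116.64864798862966)]
0.25 top line [[0.5818, 0.0967], [0.5891, 0.0766]] scene line [[0.584, 0.0879], [0.5738, 0.1081]] ang [np.float64(109.94378356853494), np.float64(116.6486479886296)]
0.26 top line [[0.5789, 0.0932], [0.5861, 0.0734]] scene line [[0.5876, 0.0754], [0.5777, 0.0951]] ang [np.float64(109.94378356853488), np.float64(116.64864798862959)]
0.27 top line [[0.576, 0.0897], [0.5831, 0.0702]] scene line [[0.5912, 0.0629], [0.5816, 0.0821]] ang [np.float64(109.94378356853512), np.float64(116.64864798862953)]
nose 0.215 0.046726236237894896 111.956605908825
nose 0.222 0.04511405375506376 115.2558287701376
nose 0.23 0.04346884464772414 119.31006220899394
```

View pics/ovs.png

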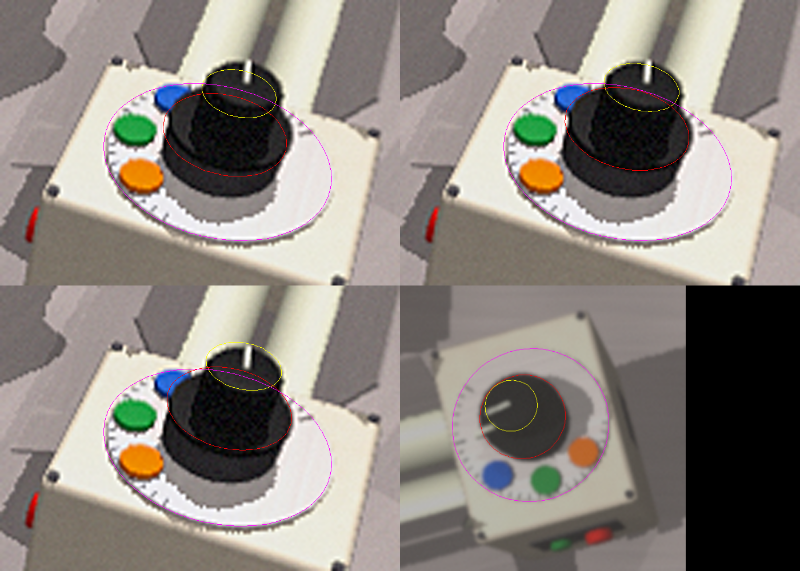

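```bash
cat >> h.py <<'E'
def plan(target,n,tz):
    o=robot.get_obs(); M=R.from_quat(o['tool_rot']).as_matrix(); d=(np.array(target)-o['position'])/n
    out=[]
    for i in range(n):
        t=M.T@d/.04; out.append('0 0 %g %.2f %.2f %.2f -1'%(tz,*t)); M=M@R.from_rotvec([0,0,np.radians(5*tz)]).as_matrix()
    for i in range(0,n,5): print('; '.join(out[i:i+5]))
E
python3 - <<'E'
from h import *
plan([.5855,.073,.34],25,1)
E
```

```text
0 0 1 -0.55 -0.42 -0.12 -1; 0 0 1 -0.59 -0.37 -0.12 -1; 0 0 1 -0.62 -0.32 -0.12 -1; 0 0 1 -0.65 -0.27 -0.12 -1; 0 0 1 -0.67 -0.21 -0.12 -1
0 0 1 -0.68 -0.15 -0.12 -1; 0 0 1 -0.69 -0.09 -0.12 -1; 0 0 1 -0.70 -0.03 -0.12 -1; 0 0 1 -0.70 0.03 -0.12 -1; 0 0 1 -0.69 0.09 -0.12 -1
0 0 1 -0.68 0.15 -0.12 -1; 0 0 1 -0.66 0.21 -0.12 -1; 0 0 1 -0.64 0.27 -0.12 -1; 0 0 1 -0.62 0.32 -0.12 -1; 0 0 1 -0.59 0.38 -0.12 -1
0 0 1 -0.55 0.43 -0.12 -1; 0 0 1 -0.51 0.47 -0.12 -1; 0 0 1 -0.47 0.52 -0.12 -1; 0 0 1 -0.42 0.55 -0.12 -1; 0 0 1 -0.37 0.59 -0.12 -1
0 0 1 -0.32 0.62 -0.12 -1; 0 0 1 -0.27 0.65 -0.12 -1; 0 0 1 -0.21 0.67 -0.12 -1; 0 0 1 -0.15 0.68 -0.12 -1; 0 0 1 -0.09 0.69 -0.12 -1
```

```bash
python3 -m crank '0 0 0 0 0 -0.8 -1; 0 0 0 0 0 -0.8 -1; 0 0 0 0 0 -0.8 -1; 0 0 0 0 0 -0.8 -1'
python3 -m crank '0 0 1 -0.55 -0.42 0 -1; 0 0 1 -0.6 -0.35 0 -1; 0 0 1 -0.6 -0.3 0 -1; 0 0 1 -0.65 -0.25 0 -1; 0 0 1 -0.65 -0.2 0 -1'
python3 - <<'E'
from h import *
plan([.5855,.073,.34],20,1)
E
```

```text
time: 2.2
position: [0.1386, 0.6075, 0.3501]
tool_rot: [0.112, 0.994, -0.004, -0.001]
ft_force: [0.1, 0.2, 0.5]
grip_width: 0.0869
time: 2.82
position: [0.2294, 0.5028, 0.3547]
tool_rot: [0.329, 0.944, 0.0, 0.0]
ft_force: [-0.4, -0.0, 0.3]
grip_width: 0.0871
0 0 1 -0.68 -0.14 0.02 -1; 0 0 1 -0.69 -0.08 0.02 -1; 0 0 1 -0.70 -0.02 0.02 -1; 0 0 1 -0.70 0.04 0.02 -1; 0 0 1 -0.69 0.10 0.02 -1
0 0 1 -0.68 0.16 0.02 -1; 0 0 1 -0.66 0.22 0.02 -1; 0 0 1 -0.64 0.27 0.02 -1; 0 0 1 -0.62 0.33 0.02 -1; 0 0 1 -0.58 0.38 0.02 -1
0 0 1 -0.55 0.43 0.02 -1; 0 0 1 -0.51 0.48 0.02 -1; 0 0 1 -0.47 0.52 0.02 -1; 0 0 1 -0.42 0.56 0.02 -1; 0 0 1 -0.37 0.59 0.02 -1
0 0 1 -0.32 0.62 0.02 -1; 0 0 1 -0.26 0.65 0.02 -1; 0 0 1 -0.20 0.67 0.02 -1; 0 0 1 -0.14 0.68 0.02 -1; 0 0 1 -0.08 0.69 0.02 -1
```

```bash
python3 -m crank '0 0 1 -0.7 -0.15 0 -1; 0 0 1 -0.7 -0.1 0 -1; 0 0 1 -0.7 0 0 -1; 0 0 1 -0.7 0.05 0 -1; 0 0 1 -0.7 0.1 0 -1' | head -2
python3 -m crank '0 0 1 -0.7 0.15 0 -1; 0 0 1 -0.65 0.2 0 -1; 0 0 1 -0.65 0.25 0 -1; 0 0 1 -0.6 0.35 0 -1; 0 0 1 -0.6 0.4 0 -1' | head -2
python3 - <<'E'
from h import *
plan([.5855,.073,.34],10,1)
E
```

```text
time: 3.45
position: [0.3219, 0.39, 0.3553]
time: 4.08
position: [0.4109, 0.2757, 0.356]
0 0 1 -0.51 0.44 0.04 -1; 0 0 1 -0.47 0.48 0.04 -1; 0 0 1 -0.42 0.52 0.04 -1; 0 0 1 -0.38 0.55 0.04 -1; 0 0 1 -0.33 0.58 0.04 -1
0 0 1 -0.27 0.61 0.04 -1; 0 0 1 -0.22 0.63 0.04 -1; 0 0 1 -0.16 0.65 0.04 -1; 0 0 1 -0.11 0.66 0.04 -1; 0 0 1 -0.05 0.67 0.04 -1
```

```bash
python3 -m crank '0 0 1 -0.5 0.45 0 -1; 0 0 1 -0.5 0.5 0 -1; 0 0 1 -0.45 0.5 0 -1; 0 0 1 -0.4 0.55 0 -1; 0 0 1 -0.35 0.6 0 -1' | head -2
python3 -m crank '0 0 1 -0.3 0.6 0 -1; 0 0 1 -0.25 0.65 0 -1; 0 0 1 -0.2 0.65 0 -1; 0 0 1 -0.1 0.65 0 -1; 0 0 1 -0.05 0.7 0 -1' | head -2
python3 - <<'E'
from h import *
o=st()
p=shot('wrist','w1.png'); print(p['xyz'])
for n in ['knob_grip','pointer','orange_mark','blue_mark','green_mark']: print(n,find(n,p))
plan([.5855,.073,.32],2,0)
E
```

```text
time: 4.7
position: [0.4999, 0.1656, 0.3566]
time: 5.32
position: [0.5862, 0.0546, 0.357]
t 5.325 p [0.5862 0.0546 0.357 ] q [-0.099  0.352  1.348  0.004  1.437  0.807] F [-0.7  0.7  0.1] M [-0.1   0.06 -0.02] w 0.0871
[[0.787, 0.617, 0.005], [0.617, -0.787, 0.003], [0.006, 0.001, -1.0]]
[0.63859786 0.09444139 0.52006612]
knob_grip [(0.88, array([0.5936, 0.0762, 0.2323]))]
pointer [(0.58, array([0.5945, 0.0732, 0.2245]))]
orange_mark [(0.67, array([0.5603, 0.0201, 0.1992]))]
blue_mark [(0.75, array([0.5387, 0.1007, 0.2083]))]
green_mark [(0.83, array([0.5335, 0.0512, 0.2067]))]
0 0 0 0.13 -0.16 0.46 -1; 0 0 0 0.13 -0.16 0.46 -1
```

View pics/w1.png

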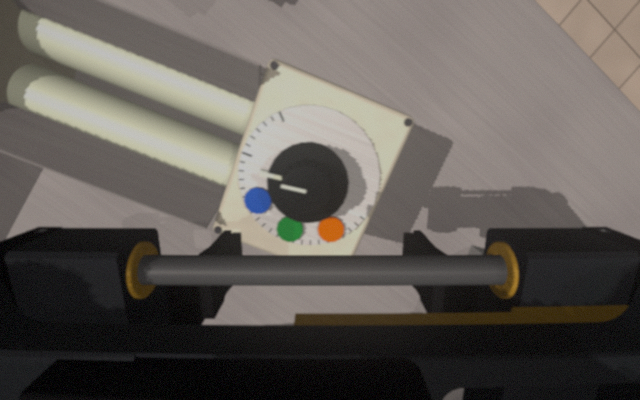

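The wrist picture shows the knob at (308,182), with blue (258,200), green (290,229) and orange (331,229) around it. The pointer points left towards (265,175). I'll check the axis and height against an overlay.

```bash
cat > ov.py <<'E'
from h import *
import sys
def ov(c,z0,name,o=(200,40),sz=(220,210),k=3,lift=0,ang=None,cam='wrist'):
    p=shot(cam); t=np.linspace(0,2*np.pi,60)
    im=cv2.resize(p['img'][o[1]:o[1]+sz[1],o[0]:o[0]+sz[0],::-1],None,fx=k,fy=k,interpolation=cv2.INTER_CUBIC); 
    def D(X,col): cv2.polylines(im,[np.int32((pix(p,X)-o)*k+k/2)],False,col,1)
    for rr,z,col in((.022,z0+.0165,(0,255,255)),(.038,z0-.0165,(0,0,255)),(.072,.199,(255,0,255)),(.056,.204,(255,255,0))):
        D(np.c_[c[0]+rr*np.cos(t),c[1]+rr*np.sin(t),t*0+z],col)
    if ang is not None:
        a=np.radians(ang); D([[c[0]+r*np.cos(a),c[1]+r*np.sin(a),z0+.0165] for r in(0,.022)],(0,255,0)); D([[c[0]+r*np.cos(a),c[1]+r*np.sin(a),z0-.0195] for r in(.038,.056)],(0,255,0))
    cv2.imwrite('pics/'+name,im); return p
E
python3 - <<'E'
from ov import *
p=ov((.5855,.073),.245,'w1o.png',ang=113)
hsv=cv2.cvtColor(p['img'],cv2.COLOR_RGB2HSV); m=[]
for n,lo,hi in [('o',8,18),('g',55,85),('b',105,125)]:
    k=cv2.inRange(hsv,(lo,130,60),(hi,255,255)); k[:180]=0; k[250:]=0;k[:,:230]=0;k[:,360:]=0
    N,l,S,C=cv2.connectedComponentsWithStats(k); i=1+np.argmax(S[1:,4]); m.append(ray(p,*C[i],.203)[:2]); print(n,C[i],S[i],m[-1])
from scipy.optimize import least_squares
m=np.array(m); r=least_squares(lambda c:np.hypot(*(m-c).T)-.056,[.585,.07]); print(r.x,r.fun,np.degrees(np.arctan2(*(m-r.x).T[::-1])))
E
```

```text
o [331.59689922 228.8372093 ] [319 216  26  26 516] [0.55916435 0.02093562]
g [290.63414634 228.77804878] [279 217  24  23 410] [0.53281475 0.05433219]
b [258.76171079 199.85947047] [246 188  26  25 491] [0.53740313 0.09834299]
[0.58614218 0.07028798] [ 0.00024463 -0.00033671  0.00023681] [-118.66265242 -163.34260168  150.07454803]
```

View pics/w1o.png

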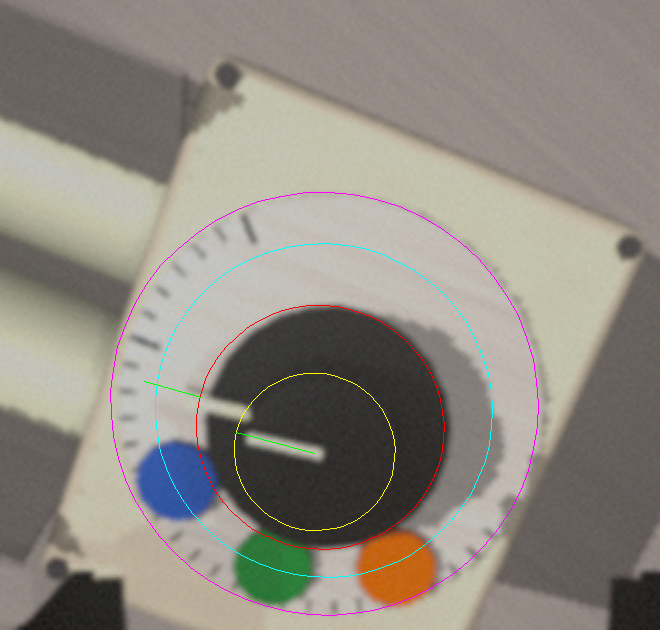

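```bash
python3 -m crank '0 0 0 0.15 -0.15 0.5 -1; 0 0 0 0.1 -0.15 0.5 -1; 0 0 0 0 0 0 -1' ; python3 - <<'E'
from h import *
plan([.586,.0715,.29],2,0)
E
```

```text
time: 6.05
position: [0.5842, 0.0748, 0.3175]
tool_rot: [0.944, 0.331, 0.003, -0.001]
ft_force: [-0.5, 0.9, 0.8]
grip_width: 0.0868
0 0 0 -0.01 0.05 0.34 -1; 0 0 0 -0.01 0.05 0.34 -1
```

```bash
python3 -m crank '0 0 0 0 0.05 0.4 -1; 0 0 0 0 0.05 0.4 -1; 0 0 0 0 0 0.4 -1; 0 0 0 0 0 0.4 -1; 0 0 0 0 0 0 -1' ; python3 - <<'E'
from h import *
plan([.586,.0715,.235],2,0)
from ov import ov
ov((.586,.0715),.245,'w2o.png',o=(160,60),sz=(260,200))
ov((.586,.0715),.245,'s2o.png',cam='scene',o=(370,60),sz=(150,130),k=5)
E
```

```text
time: 6.68
position: [0.5878, 0.0711, 0.2508]
tool_rot: [0.944, 0.331, 0.004, -0.0]
ft_force: [0.2, -0.8, -0.2]
grip_width: 0.0869
0 0 0 -0.02 -0.02 0.20 -1; 0 0 0 -0.02 -0.02 0.20 -1
```

View pics/w2o.png

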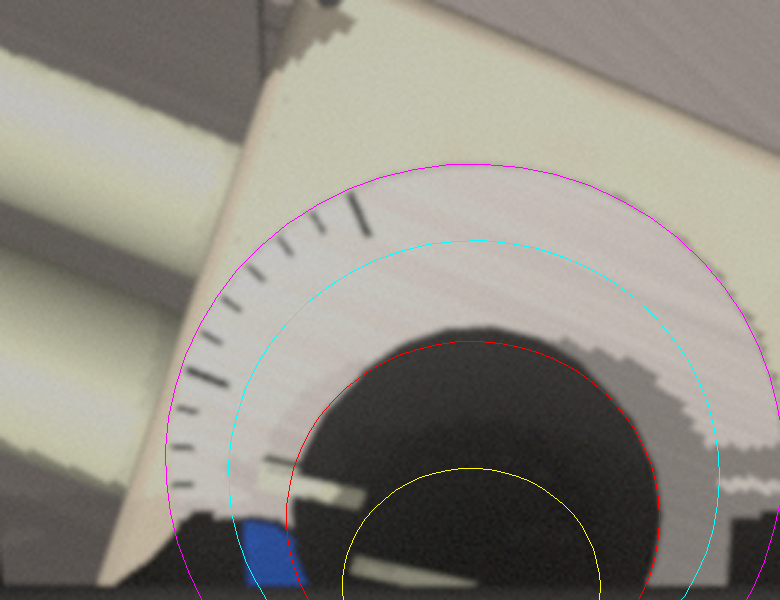

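View pics/s2o.png

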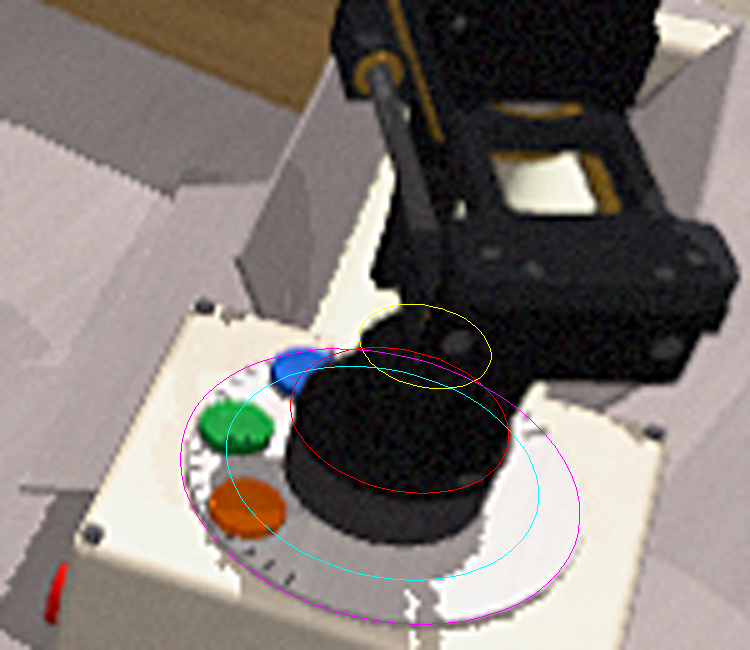

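```bash
python3 -m crank '0 0 0 0 0 0.15 -1; 0 0 0 0 0 0.15 -1; 0 0 0 0 0 0 -1; 0 0 0 0 0 0 -1'
```

```text
time: 7.28
position: [0.5903, 0.0709, 0.2415]
tool_rot: [0.944, 0.331, 0.008, 0.001]
ft_force: [-0.6, -0.8, 0.0]
grip_width: 0.0868
```

```bash
cat >> h.py <<'E'
def corr(target):
    o=st(); M=R.from_quat(o['tool_rot']).as_matrix()
    zt=M.T@np.array([0,0,-1]); ax=np.cross([0,0,1],zt); print('tilt turn units',np.round(np.degrees(ax)/5,2),'shift units',np.round(M.T@(np.array(target)-o['position'])/.04,3))
    psi=np.degrees(np.arctan2(M[1,0],M[0,0])); print('psi',round(psi,2))
E
python3 -c "
from h import *
corr([.586,.0715,.235])"
```

```text
t 7.275 p [0.5903 0.0709 0.2415] q [-0.07   0.459  1.502  0.004  1.165  0.825] F [-0.6 -0.8  0. ] M [-0.09  0.17  0.01] w 0.0868
[[0.781, 0.624, 0.015], [0.624, -0.781, 0.002], [0.014, 0.008, -1.0]]
tilt turn units [ 0.09 -0.16  0.  ] shift units [-0.078 -0.08   0.16 ]
psi 38.65
```

```bash
python3 -m crank '0.1 -0.16 0 -0.08 -0.08 0.08 -1; 0 0 0 0 0 0.08 -1'; python3 -c "
from h import *
corr([.586,.0715,.235])"
```

```text
time: 7.52
position: [0.5858, 0.0715, 0.2351]
tool_rot: [0.944, 0.331, -0.0, -0.0]
ft_force: [-0.1, 0.0, -0.4]
grip_width: 0.0873
t 7.525 p [0.5858 0.0715 0.2351] q [-0.068  0.467  1.508  0.     1.168  0.828] F [-0.1  0.  -0.4] M [-0.07  0.12  0.04] w 0.0873
[[0.781, 0.625, -0.001], [0.625, -0.781, 0.0], [-0.001, -0.001, -1.0]]
tilt turn units [-0.01  0.01  0.  ] shift units [0.002 0.003 0.004]
psi 38.65
```

```bash
python3 -m crank '0 0 0 0 0 0 1; 0 0 0 0 0 0 1; 0 0 0 0 0 0 1; 0 0 0 0 0 0 1' 30; python3 -c "
from h import *
corr([.586,.0715,.235])"
```

```text
time: 8.02
position: [0.5858, 0.0716, 0.2349]
tool_rot: [0.944, 0.331, -0.001, -0.0]
ft_force: [-0.2, 0.3, -0.3]
grip_width: 0.0551
t 8.025 p [0.5858 0.0716 0.2349] q [-0.068  0.467  1.508  0.     1.168  0.828] F [-0.2  0.3 -0.3] M [-0.1   0.11 -0.02] w 0.0551
[[0.781, 0.625, -0.001], [0.625, -0.781, 0.0], [-0.001, -0.001, -1.0]]
tilt turn units [-0.01  0.01  0.  ] shift units [ 0.003  0.005 -0.003]
psi 38.65
```

```bash
python3 -m crank '0 0 0 0 0 0 1; 0 0 0 0 0 0 1; 0 0 0 0 0 0 1; 0 0 0 0 0 0 1' 30; python3 -c "
from h import *
corr([.586,.0715,.235])
o=(340,60);p=shot('scene');cv2.imwrite('pics/s3.png',cv2.resize(p['img'][60:190,360:520,::-1],None,fx=4,fy=4,interpolation=cv2.INTER_CUBIC))"
```

```text
time: 8.52
position: [0.5855, 0.0719, 0.235]
tool_rot: [0.944, 0.331, -0.001, -0.001]
ft_force: [-0.7, 0.9, 0.7]
grip_width: 0.0435
t 8.525 p [0.5855 0.0719 0.235 ] q [-6.700e-02  4.670e-01  1.508e+00  1.000e-03  1.168e+00  8.280e-01] F [-0.7  0.9  0.7] M [-0.1   0.14 -0.01] w 0.0435
[[0.781, 0.625, -0.002], [0.625, -0.781, 0.001], [-0.001, -0.002, -1.0]]
tilt turn units [-0.02  0.01  0.  ] shift units [ 0.002  0.015 -0.   ]
psi 38.66
```

View pics/s3.png

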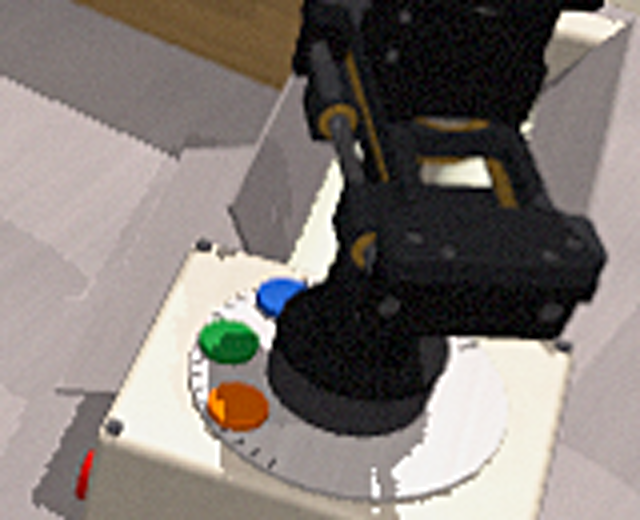

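The knob is gripped at 43.5 mm. Now I turn it anticlockwise, which is negative tool z, with no pull.

```bash
python3 -m crank '0 0 -0.5 0 0 0 1; 0 0 -1 0 0 0 1; 0 0 -1 0 0 0 1; 0 0 -1 0 0 0 1; 0 0 -1 0 0 0 1'; python3 -c "
from h import *
corr([.5857,.0716,.235])"
```

```text
time: 9.2
position: [0.586, 0.0716, 0.235]
tool_rot: [0.858, 0.513, -0.0, -0.001]
ft_force: [-0.7, 0.8, 0.3]
grip_width: 0.0437
t 9.2 p [0.586  0.0716 0.235 ] q [-6.800e-02  4.670e-01  1.508e+00  1.000e-03  1.168e+00  4.250e-01] F [-0.7  0.8  0.3] M [-0.03  0.11 -0.11] w 0.0437
[[0.474, 0.881, -0.001], [0.881, -0.474, 0.001], [0.0, -0.001, -1.0]]
tilt turn units [-0.01 -0.    0.  ] shift units [-0.003 -0.007 -0.   ]
psi 61.73
```

```bash
python3 -m crank '0 0 -1 0 0 0 1; 0 0 -1 0 0 0 1; 0 0 -1 0 0 0 1; 0 0 -1 0 0 0 1; 0 0 -1 0 0 0 1'; python3 -m crank '0 0 -1 0 0 0 1; 0 0 -1 0 0 0 1; 0 0 -1 0 0 0 1; 0 0 -1 0 0 0 1; 0 0 -1 0 0 0 1'; python3 -c "
from h import *
corr([.5857,.0716,.235])
shot('wrist','w4.png')
p=shot('scene');cv2.imwrite('pics/s4.png',cv2.resize(p['img'][60:190,360:520,::-1],None,fx=4,fy=4,interpolation=cv2.INTER_CUBIC))"
```

```text
time: 9.82
position: [0.5866, 0.0714, 0.235]
tool_rot: [0.723, 0.691, 0.001, -0.0]
ft_force: [-0.9, 0.7, -0.1]
grip_width: 0.0433
time: 10.45
position: [0.5873, 0.0715, 0.235]
tool_rot: [0.551, 0.834, 0.002, -0.0]
ft_force: [-0.2, 1.2, 0.7]
grip_width: 0.0437
t 10.45 p [0.5873 0.0715 0.235 ] q [-0.069  0.468  1.506  0.003  1.166 -0.473] F [-0.2  1.2  0.7] M [-0.02  0.11 -0.15] w 0.0437
[[-0.392, 0.92, 0.002], [0.92, 0.392, 0.003], [0.002, 0.003, -1.0]]
tilt turn units [ 0.03 -0.02  0.  ] shift units [ 0.018 -0.036 -0.001]
psi 113.08
```

View pics/s4.png

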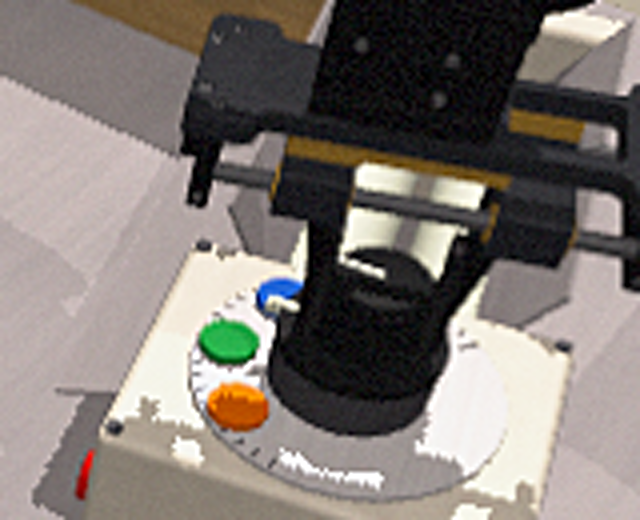

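View pics/w4.png

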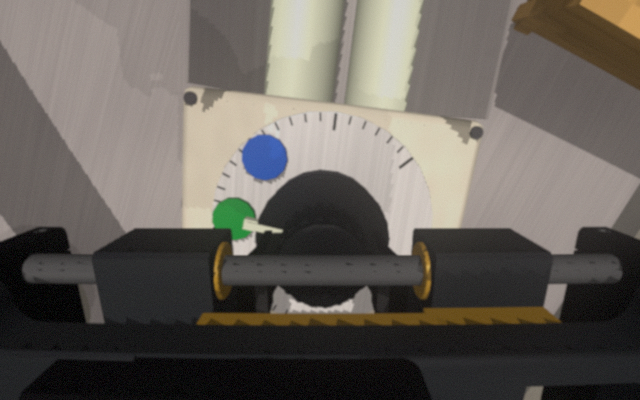

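```bash
python3 -m crank '0 0 -1 0 -0.02 0 1; 0 0 -1 0 -0.02 0 1; 0 0 -1 0 0 0 1; 0 0 -1 0 0 0 1; 0 0 -1 0 0 0 1'; python3 -m crank '0 0 -0.9 0 0 0 1; 0 0 -0.7 0 0 0 1; 0 0 0 0 0 0 1; 0 0 0 0 0 0 1'; python3 -c "
from h import *
corr([.5857,.0716,.235])
p=shot('wrist','w5.png')
p=shot('scene');cv2.imwrite('pics/s5.png',cv2.resize(p['img'][100:180,390:490,::-1],None,fx=7,fy=7,interpolation=cv2.INTER_CUBIC))"
```

```text
time: 11.18
position: [0.5878, 0.0718, 0.235]
tool_rot: [0.357, 0.934, 0.003, 0.002]
ft_force: [-0.3, 0.3, 0.2]
grip_width: 0.0433
time: 11.68
position: [0.5879, 0.072, 0.235]
tool_rot: [0.292, 0.956, 0.003, 0.002]
ft_force: [-0.2, 1.1, -0.3]
grip_width: 0.0434
t 11.675 p [0.5879 0.072  0.235 ] q [-0.069  0.467  1.508  0.006  1.162 -1.049] F [-0.2  1.1 -0.3] M [-0.08  0.11  0.08] w 0.0434
[[-0.829, 0.559, 0.006], [0.559, 0.829, 0.005], [-0.002, 0.007, -1.0]]
tilt turn units [ 0.08  0.02 -0.  ] shift units [ 0.041 -0.039 -0.001]
psi 146.0
```

View pics/s5.png

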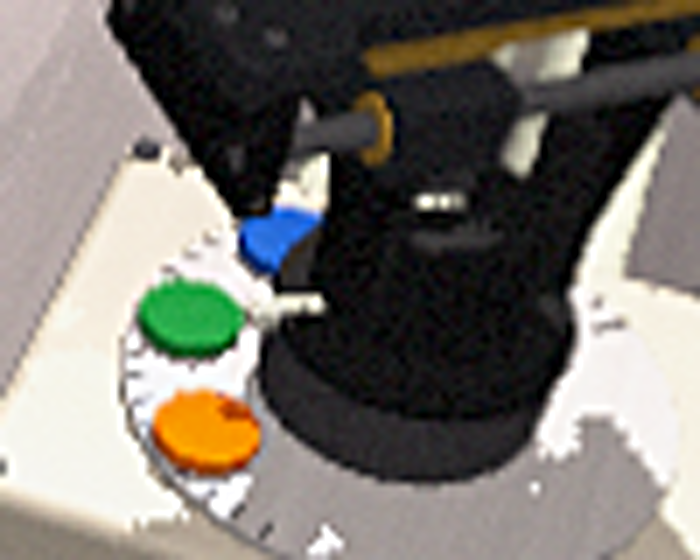

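View pics/w5.png

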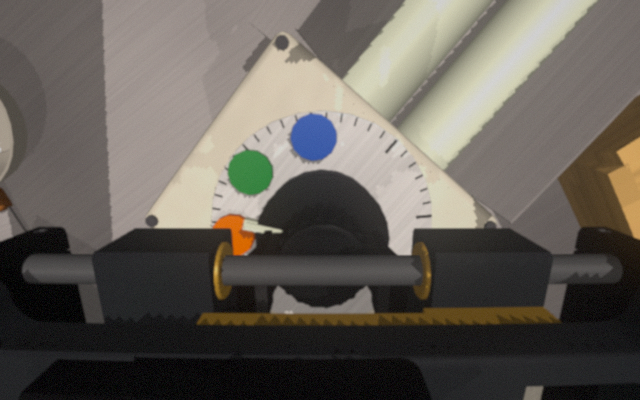

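```bash
python3 - <<'E'
from ov import *
p=ov((.587,.0705),.245,'w5o.png',o=(190,100),sz=(260,140),ang=220.4)
for u,v in((244,224),(281,232)):
    for z in(.2255,.2285): x=ray(p,u,v,z)[:2]-(.587,.0708); print(np.hypot(*x),np.degrees(np.arctan2(x[1],x[0]))%360)
hsv=cv2.cvtColor(p['img'],cv2.COLOR_RGB2HSV)
for n,lo,hi in [('g',55,85),('b',105,125)]:
    k=cv2.inRange(hsv,(lo,130,60),(hi,255,255)); k[:100]=0; k[250:]=0;k[:,:200]=0;k[:,360:]=0
    N,l,S,C=cv2.connectedComponentsWithStats(k); i=1+np.argmax(S[1:,4]); x=ray(p,*C[i],.203)[:2]; print(n,C[i],x)
E
```

```text
0.044809272604871116 223.0411391656926
0.04432000486487505 221.57212365180126
0.023565055809761 223.06003889540062
0.02345873500745218 220.28365878717554
g [250.11029949 172.07815924] [0.53288273 0.0548005 ]
b [313.26185835 136.91293047] [0.53705399 0.09865104]
```

View pics/w5o.png

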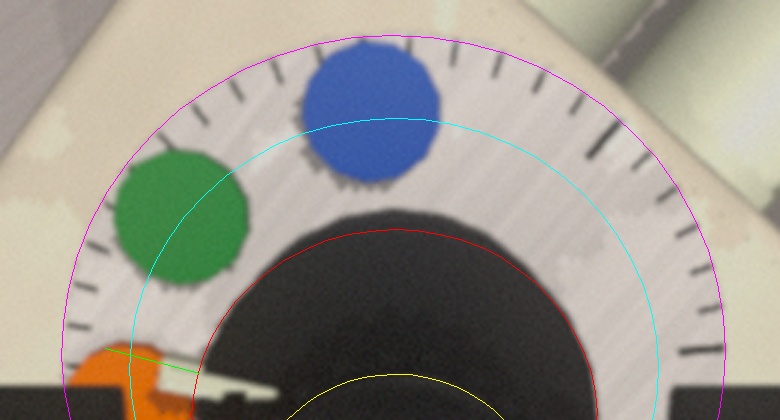

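```bash
python3 -m crank '0 0 -0.6 0 0 0 1; 0 0 -0.4 0 0 0 1; 0 0 0 0 0 0 1';python3 -m crank '0 0 0 0 0 -0.04 1'; python3 -m crank '0 0 0 0 0 -0.03 1'; python3 -c "
from h import *
corr([.5857,.0716,.2385])"
```

```text
time: 12.2
position: [0.588, 0.0721, 0.235]
tool_rot: [0.25, 0.968, 0.003, 0.002]
ft_force: [1.2, 1.4, -0.7]
grip_width: 0.0435
time: 12.32
position: [0.5879, 0.0721, 0.236]
tool_rot: [0.25, 0.968, 0.003, 0.002]
ft_force: [1.3, 0.8, -3.3]
grip_width: 0.0437
time: 12.45
position: [0.5879, 0.0721, 0.2367]
tool_rot: [0.25, 0.968, 0.003, 0.002]
ft_force: [1.9, 1.1, -4.7]
grip_width: 0.0435
t 12.45 p [0.5879 0.0721 0.2367] q [-0.07   0.465  1.506  0.006  1.166 -1.137] F [ 1.9  1.1 -4.7] M [ 0.01 -0.18 -0.01] w 0.0435
[[-0.875, 0.485, 0.005], [0.485, 0.875, 0.006], [-0.002, 0.007, -1.0]]
tilt turn units [ 0.08  0.02 -0.  ] shift units [ 0.043 -0.038 -0.044]
psi 151.01
```

```bash
python3 -m crank '0 0 0 0 0 -0.04 1'; python3 -m crank '0 0 0 0 0 -0.04 1';  python3 -m crank '0 0 0 0 0 -0.02 1'
```

```text
time: 12.58
position: [0.5879, 0.0721, 0.2376]
tool_rot: [0.25, 0.968, 0.003, 0.001]
ft_force: [2.4, 0.8, -7.8]
grip_width: 0.0434
time: 12.7
position: [0.5879, 0.0721, 0.2384]
tool_rot: [0.251, 0.968, 0.003, 0.001]
ft_force: [2.9, 1.4, -9.2]
grip_width: 0.0433
time: 12.82
position: [0.5879, 0.0721, 0.2386]
tool_rot: [0.251, 0.968, 0.003, 0.001]
ft_force: [2.5, 0.9, -9.2]
grip_width: 0.0438
```

The pin is now on the ring at about 9 N total, of which about 5 N is on the ring. I'll feel slowly for the notch.

```bash
python3 -m crank '0 0 -0.25 0 0 -0.015 1; 0 0 -0.25 0 0 -0.015 1'; python3 -m crank '0 0 -0.25 0 0 -0.015 1; 0 0 -0.25 0 0 -0.015 1'; python3 -c "
from h import *
corr([.5857,.0716,.2385])"
```

```text
time: 13.08
position: [0.5879, 0.0722, 0.239]
tool_rot: [0.229, 0.973, 0.004, 0.001]
ft_force: [4.0, 1.3, -9.7]
grip_width: 0.0434
time: 13.32
position: [0.5878, 0.0723, 0.2396]
tool_rot: [0.206, 0.978, 0.004, 0.001]
ft_force: [3.7, 1.5, -11.9]
grip_width: 0.0433
t 13.325 p [0.5878 0.0723 0.2396] q [-0.07   0.463  1.501  0.008  1.176 -1.228] F [  3.7   1.5 -11.9] M [ 0.07 -0.68 -0.27] w 0.0433
[[-0.915, 0.404, 0.003], [0.404, 0.915, 0.007], [0.001, 0.008, -1.0]]
tilt turn units [ 0.09 -0.01  0.  ] shift units [ 0.041 -0.036  0.028]
psi 156.19
```

```bash
python3 -m crank '0 0 -0.25 0 0 0.01 1'; python3 -m crank '0 0 -0.25 0 0 0 1'; python3 -m crank '0 0 -0.25 0 0 -0.005 1'; python3 -c "
from h import *
corr([.5857,.0716,.2385])"
```

```text
time: 13.45
position: [0.5879, 0.0723, 0.2396]
tool_rot: [0.195, 0.981, 0.004, 0.001]
ft_force: [2.1, 1.7, -5.5]
grip_width: 0.0432
time: 13.58
position: [0.5879, 0.0723, 0.2397]
tool_rot: [0.184, 0.983, 0.004, 0.001]
ft_force: [3.7, 2.4, -10.4]
grip_width: 0.043
time: 13.7
position: [0.5879, 0.0723, 0.2397]
tool_rot: [0.172, 0.985, 0.004, 0.001]
ft_force: [3.7, 1.2, -11.1]
grip_width: 0.0431
t 13.7 p [0.5879 0.0723 0.2397] q [-0.07   0.463  1.501  0.008  1.176 -1.298] F [  3.7   1.2 -11.1] M [ 0.09 -0.65 -0.2 ] w 0.0431
[[-0.941, 0.339, 0.003], [0.339, 0.941, 0.007], [-0.0, 0.008, -1.0]]
tilt turn units [ 0.09  0.   -0.  ] shift units [ 0.045 -0.036  0.029]
psi 160.19
```

```bash
python3 -m crank '0 0 -0.15 0 0 0.03 1'; python3 -m crank '0 0 -0.2 0 0 0 1';  python3 -m crank '0 0 -0.2 0 0 0 1'; python3 -m crank '0 0 -0.2 0 0 0 1'; python3 -c "
from h import *
corr([.5857,.0716,.2385])"
```

```text
time: 13.82
position: [0.588, 0.0724, 0.2392]
tool_rot: [0.165, 0.986, 0.004, 0.001]
ft_force: [1.4, 1.4, -4.2]
grip_width: 0.0434
time: 13.95
position: [0.5879, 0.0724, 0.2392]
tool_rot: [0.156, 0.988, 0.004, 0.001]
ft_force: [2.1, 1.8, -10.9]
grip_width: 0.0431
time: 14.08
position: [0.5879, 0.0724, 0.2391]
tool_rot: [0.146, 0.989, 0.004, 0.001]
ft_force: [3.5, 1.6, -8.3]
grip_width: 0.0431
time: 14.2
position: [0.5879, 0.0724, 0.2392]
tool_rot: [0.137, 0.991, 0.004, 0.001]
ft_force: [2.8, 1.0, -8.7]
grip_width: 0.0435
t 14.2 p [0.5879 0.0724 0.2392] q [-0.07   0.463  1.502  0.008  1.174 -1.369] F [ 2.8  1.  -8.7] M [ 0.11 -0.46 -0.19] w 0.0435
[[-0.962, 0.272, 0.004], [0.272, 0.962, 0.007], [-0.002, 0.008, -1.0]]
tilt turn units [ 0.09  0.02 -0.  ] shift units [ 0.048 -0.036  0.016]
psi 164.23
```

```bash
for i in 1; do :; done; python3 -m crank '0 0 -0.2 0 0 0 1' | grep -E 'pos|force'; python3 -m crank '0 0 -0.2 0 0 0 1'| grep -E 'pos|force'; python3 -m crank '0 0 -0.2 0 0 0 1'| grep -E 'pos|force'; python3 -c "
from h import *
corr([.5857,.0716,.2385])"
```

```text
position: [0.588, 0.0725, 0.2392]
ft_force: [3.1, 1.0, -8.7]
position: [0.588, 0.0725, 0.2391]
ft_force: [2.9, 2.4, -8.0]
position: [0.588, 0.0725, 0.2391]
ft_force: [1.7, 1.8, -8.5]
t 14.575 p [0.588  0.0725 0.2391] q [-0.07   0.463  1.502  0.008  1.174 -1.425] F [ 1.7  1.8 -8.5] M [ 0.09 -0.51 -0.19] w 0.0434
[[-0.976, 0.217, 0.004], [0.217, 0.976, 0.007], [-0.002, 0.008, -1.0]]
tilt turn units [ 0.09  0.02 -0.  ] shift units [ 0.051 -0.035  0.016]
psi 167.45
```

```bash
python3 -m crank '0 0 -0.2 0 0 0 1' | grep -E 'pos|force'; python3 -m crank '0 0 -0.2 0 0 0 1'| grep -E 'pos|force'; python3 -m crank '0 0 -0.2 0 0 0 1'| grep -E 'pos|force'; python3 -c "
from h import *
corr([.5857,.0716,.2385])
p=shot('scene');cv2.imwrite('pics/s6.png',cv2.resize(p['img'][100:180,390:490,::-1],None,fx=7,fy=7,interpolation=cv2.INTER_CUBIC))"
```

```text
position: [0.5881, 0.0725, 0.2396]
ft_force: [2.0, 1.7, -2.8]
position: [0.5881, 0.0725, 0.2403]
ft_force: [1.0, 2.2, -3.9]
position: [0.5882, 0.0726, 0.2409]
ft_force: [1.0, 2.0, -4.0]
t 14.95 p [0.5882 0.0726 0.2409] q [-0.069  0.461  1.5    0.008  1.176 -1.481] F [ 1.  2. -4.] M [ 0.03 -0.19 -0.18] w 0.0435
[[-0.987, 0.161, 0.005], [0.161, 0.987, 0.007], [-0.004, 0.008, -1.0]]
tilt turn units [ 0.09  0.04 -0.  ] shift units [ 0.057 -0.034  0.06 ]
psi 170.73
```

View pics/s6.png

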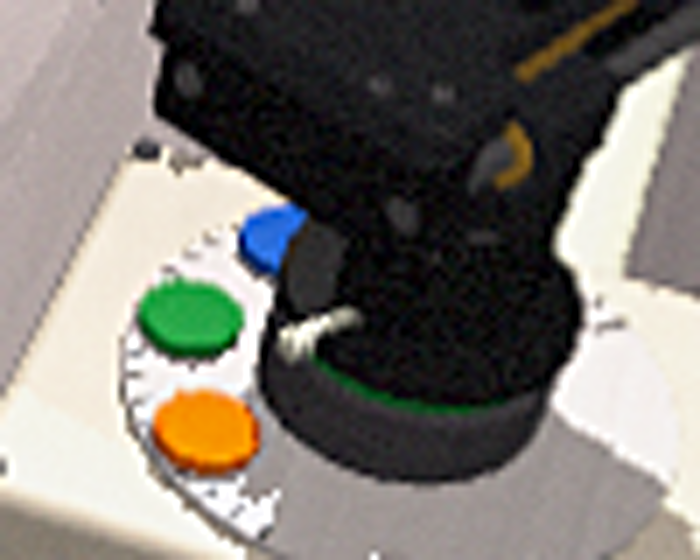

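The ring snapped down: the load dropped from 8.5 to about 3 N, and a green band is starting to show with the pointer at the orange magnet. I'll ease the twist off and draw the knob straight out.

```bash
python3 -m crank '0 0 0.12 0 0 -0.03 1' | grep -E 'pos|force'; python3 -m crank '0 0 0 0 0 -0.04 1'| grep -E 'pos|force'; python3 -m crank '0 0 0 0 0 -0.04 1'| grep -E 'pos|force'; python3 -c "
from h import *
corr([.5857,.0716,.245])"
```

```text
position: [0.5881, 0.0725, 0.2424]
ft_force: [2.4, 1.5, -3.1]
position: [0.5881, 0.0725, 0.2443]
ft_force: [1.7, 1.4, -3.2]
position: [0.588, 0.0725, 0.2452]
ft_force: [5.7, 1.3, -13.5]
t 15.375 p [0.588  0.0725 0.2452] q [-0.069  0.456  1.495  0.007  1.186 -1.472] F [  5.7   1.3 -13.5] M [ 0.08 -0.73  0.05] w 0.0435
[[-0.985, 0.17, 0.005], [0.17, 0.985, 0.006], [-0.004, 0.007, -1.0]]
tilt turn units [ 0.08  0.04 -0.  ] shift units [ 0.053 -0.033  0.004]
psi 170.2
```

The load rose at 10.2 mm of travel, which is the full-out stop. I'll relax, look, and release.

```bash
python3 -m crank '0 0 0 0 0 0.01 1; 0 0 0 0 0 0 1'; python3 -c "
from h import *
corr([.5857,.0716,.245])
p=shot('scene');cv2.imwrite('pics/s7.png',cv2.resize(p['img'][100:180,390:490,::-1],None,fx=7,fy=7,interpolation=cv2.INTER_CUBIC))"
```

```text
time: 15.62
position: [0.5881, 0.0726, 0.2451]
tool_rot: [0.085, 0.996, 0.003, 0.002]
ft_force: [2.0, 2.0, -5.4]
grip_width: 0.0436
t 15.625 p [0.5881 0.0726 0.2451] q [-0.069  0.456  1.495  0.007  1.185 -1.472] F [ 2.   2.  -5.4] M [ 0.08 -0.27  0.08] w 0.0436
[[-0.985, 0.17, 0.005], [0.17, 0.985, 0.006], [-0.004, 0.007, -1.0]]
tilt turn units [ 0.08  0.04 -0.  ] shift units [ 0.055 -0.034  0.001]
psi 170.21
```

View pics/s7.png

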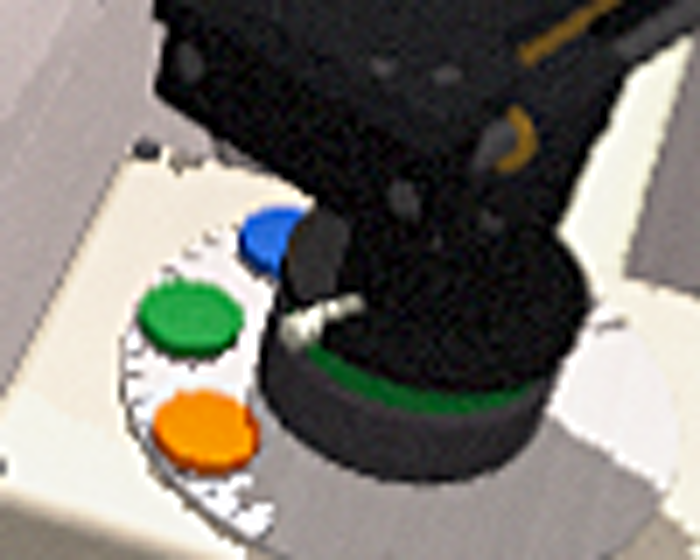

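```bash
python3 -m crank '0 0 0 0 0 0 -1; 0 0 0 0 0 0 -1; 0 0 0 0 0 0 -1; 0 0 0 0 0 0 -1; 0 0 0 0 0 0 -1'; python3 -m crank '0 0 0 0 0 0 -1; 0 0 0 0 0 0 -1; 0 0 0 0 0 0 -1; 0 0 0 0 0 0 -1; 0 0 0 0 0 0 -1'
```

```text
time: 16.3
position: [0.5883, 0.0713, 0.2476]
tool_rot: [0.086, 0.996, 0.003, 0.003]
ft_force: [0.6, 0.8, 0.4]
grip_width: 0.0834
time: 16.92
position: [0.5882, 0.0713, 0.2475]
tool_rot: [0.086, 0.996, 0.002, 0.003]
ft_force: [0.2, 0.3, -0.8]
grip_width: 0.0869
```

Released with no load. I'll rise and back off so the cameras can see.

```bash
python3 -m crank '0 0 0 0 0 -0.4 -1; 0 0 0 0 0 -0.8 -1; 0 0 0 0 0 -0.8 -1; 0 0 0 0 0 -0.8 -1; 0 0 0 0 0 -0.5 -1'; python3 -m crank '0 0 0 0.8 0 0 -1; 0 0 0 0.8 0 0 -1; 0 0 0 0.8 0 0 -1; 0 0 0 0.5 0 0 -1; 0 0 0 0 0 0 -1'; python3 -c "
from h import *
st()
p=shot('scene','s8f.png');a=cv2.resize(p['img'][100:180,390:490,::-1],(400,320),interpolation=cv2.INTER_CUBIC)
p=shot('top','t8f.png');b=cv2.resize(p['img'][70:190,160:280,::-1],(320,320),interpolation=cv2.INTER_CUBIC); cv2.imwrite('pics/f8.png',np.hstack([a,b]))
shot('wrist','w8.png')"
```

```text
time: 17.55
position: [0.587, 0.0707, 0.3865]
tool_rot: [0.086, 0.996, 0.002, 0.003]
ft_force: [-0.5, 0.6, -0.0]
grip_width: 0.0873
time: 18.18
position: [0.4717, 0.0908, 0.3943]
tool_rot: [0.086, 0.996, 0.003, 0.011]
ft_force: [0.4, -0.2, 0.7]
grip_width: 0.0868
t 18.175 p [0.4717 0.0908 0.3943] q [-0.046  0.143  1.539  0.005  1.438 -1.446] F [ 0.4 -0.2  0.7] M [-0.02  0.    0.01] w 0.0868
[[-0.985, 0.171, 0.022], [0.171, 0.985, 0.004], [-0.021, 0.007, -1.0]]
```

View pics/f8.png

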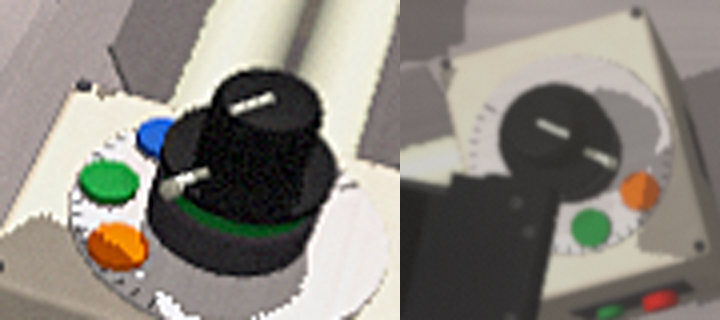

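View pics/t8f.png

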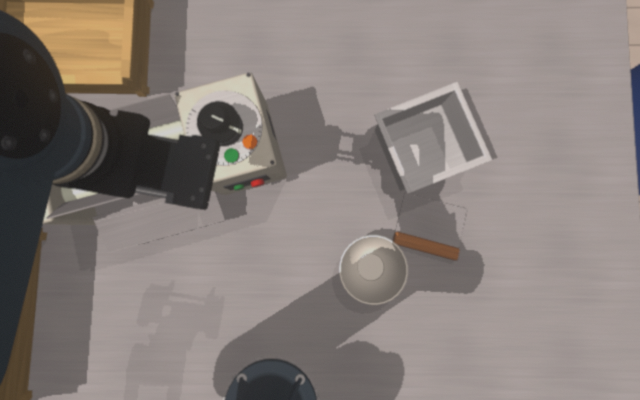

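View pics/w8.png

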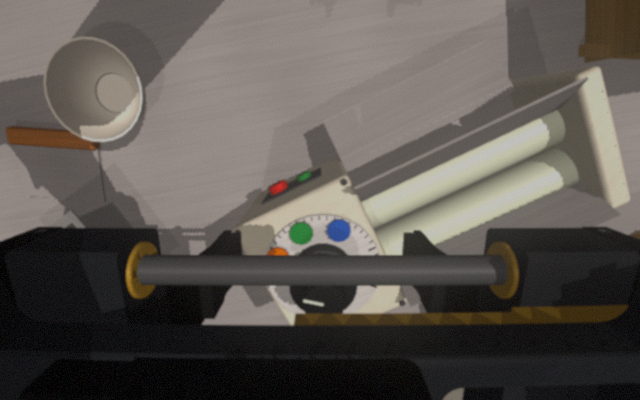

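```bash
python3 - <<'E'
from h import *
p=shot('top'); k=320/120
f=lambda u,v:(160+(u-400)/k-.3,70+v/k-.3)
L=[ray(p,*f(*x),.2715)[:2] for x in((538,122),(568,136))]; d=L[1]-L[0]; print('line',np.degrees(np.arctan2(d[1],d[0]))%360)
n=ray(p,*f(615,163),.2355)[:2]-(.5855,.073); print('nose',np.hypot(*n),np.degrees(np.arctan2(n[1],n[0]))%360)
s=shot('scene'); L=[ray(s,390+x/4-.4,100+y/4-.4,.2715)[:2] for x,y in((273,96),(234,111))]; d=L[1]-L[0]; print('scene line',np.degrees(np.arctan2(d[1],d[0]))%360)
m=ray(s,390+165/4-.4,100+190/4-.4,.2355)[:2]-(.5855,.073); print(np.hypot(*m),np.degrees(np.arctan2(m[1],m[0]))%360)
for n in ('pan','scraper','bowl'): print(n,find(n,p,1))
E
```

```text
line 245.2797101044178
nose 0.04340736187052549 249.00883833681962
scene line 248.85264571991408
0.042989870828589086 248.1782801250285
pan [(0.64, array([ 0.6129, -0.3629,  0.0132]))]
scraper [(0.78, array([ 0.4041, -0.359 ,  0.0087]))]
bowl [(0.68, array([ 0.3077, -0.2258,  0.0282]))]
```

The pointer is at about 247° and the orange magnet at about 242°, so it is within 14° and this is the only possible notch. The loose items haven't moved.

```bash
python3 -c "
from rig import robot
print(robot.hand_in())"
```

```text
the job is handed in; nothing more can be done
None
```

The sheeter knob is set at the orange magnet, pulled up and locked fully out with the green band showing. The robot has let go and is clear of the machine. I handed the job in at about 18 s on the robot's clock.

- **Finding the notch:** I turned the knob anticlockwise past blue and green without pulling. From about 16° short of orange I felt for the notch in steps of about 1°, with an upward pull of mostly 8–12 N. The pull on the knob then fell from about 8.5 N to 3 N as the ring snapped down.
- **Drawing it out:** The knob came up at 3–4 N and stopped after about 10 mm of travel. I touched the top stop at 13.5 N, which is well under 20 N, and then eased off before letting go.
- **Last checks:**
  - The scene picture after release shows the green band under the skirt.
  - The pointer reads between 245° and 249° in the pictures, depending on the camera and which mark I measured. The orange magnet is at about 241–243°, so the pointer is roughly 2–8° past its centre, inside the 14° limit.
  - The pan, scraper and bowl are where they were, to within about 4 mm, which is the accuracy of the measurement.
- **Disagreements:** The wrist camera put the knob's axis about 2.5 mm away from where the two fixed cameras put it. I gripped at a point between the two, and the tool moved 1–2 mm sideways while turning, without any trouble.

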